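# Latch the socket lever and hold the cooler over the processor

### The arm

A 7-joint arm with a two-finger parallel gripper is mounted at the origin on the work surface. World frame = base frame: x ahead of the robot, y to its left, z up, the work surface at z = 0. Lengths are in m, angles in rad, forces in N, time in s.
With the tool pointing down it reaches from about 0.4 to 0.9 m from the base axis. Payload 5.5 kg.
Tool frame: the origin (TCP) lies between the finger pads; the fingertips stand 19 mm ahead of it and the grasp point (between the pads) is the TCP; z points along the fingers, y is the direction in which the jaws open and shut (so a half turn about z gives the same grasp; the last joint's range is limited). The gripper opens to 85 mm and grips with 20 to 120 N. Pads are 22 mm wide; open, the fingers measure 114 mm over their backs; the gripper's body (76 mm by 85 mm) begins 54 mm behind the grasp point. The pads swing forward as they close: fully open they stand 13 mm farther back than shut.
Start: joints at [1.42, 0.501, -0.427, 1.55, 0.221, 1.138, -0.21], TCP at [0.261, -0.595, 0.25] pointing down, gripper open.
Joint ranges: [-2.88, 2.88], [-0.31, 2.03], [-1.54, 1.56], [0.2, 2.42], [-1.41, 4.55], [0.19, 2.02], [-2.57, 2.57]. Speed limits (rad/s): [2.57, 2.57, 3.14, 3.14, 3.14, 3.14, 3.14].

### API

Orientations are given as a unit quaternion [x, y, z, w].
In Python, from rig import bot, eyes gives the robot as it stands.
- The arm moves only by the tool play_rows, never from a script. Its argument "commands" is a list of rows, each a list of 7 numbers: the turn, a rotation vector about the world's x, y, z in units of 10 degrees (1.0 is 10 degrees), then the shift along the world's x, y, z in m, then the finger opening in m, from 0 to 0.0854. A call has exactly 5 rows; each row shifts and turns the commanded pose from where the row before left it; what a row does not reach is not made up. A row lasts 1/8 s, in which the tool goes at most 62.5 mm and 10.7 degrees, less where a joint would pass 70% of its speed; a pose out of reach is approached as far as the arm can. A call is refused whole if a number of a shift passes 0.0625 or a number of a turn 1, either way. A call with a gripper value outside its range is refused whole. The fingers move at their own pace and stop on an object; the grip force is fixed at half the most. Time passes only in rows, so rows that do not move let the fingers close, or fill a call up. It gives the time, the measured TCP pose, the force and the opening at its end, in the units of the state.
- bot.observe(): the state, without advancing time (a new reading comes with each control period).
- eyes.read_camera(name): name is "scene" or "side" or "wrist"; returns a dict with "color" (384x512x3 uint8, red, green, blue), "z_map" (384x512 float32, m along the optical axis (not along the pixel's ray), 0 where there is no reading), "mtx" (3x3 intrinsics, pixels), "D" ([k1, k2, p1, p2, k3] as OpenCV has them; the pictures are not rectified), "world_from_camera" (4x4, takes a point from camera to world coordinates). Camera axes: x right, y down, z forward; pixel columns grow to the right and rows downward; lengths in m; the calibration is good to about 2 mm. A picture is of the moment at which its call begins.
- bot.hand_in(): hands the job in, once; it reports no verdict.
The state is a dict: "time_s": time; "qpos": joint angles; "qd": joint speeds; "tau": joint torques, N m; "eef_pos": TCP position; "eef_rot": TCP orientation; "ft_force": force on the tool from outside, world axes, zero at the start; "ft_torque": the same for the moment, N m; "finger_gap": finger opening in m.
Only numpy, scipy, OpenCV 4.12 (cv2) and the standard library are available. Lean on these libraries where they do the work, as an engineer would, in place of code of your own. Each camera call takes 0.05 s, during which the arm holds its last target. There are 200 camera calls.

### The job

First press the processor socket's sprung lever down until it snaps and stays down by itself. Then pick up the finned aluminium cooler, carry it over the parts on the board without letting it touch the board or anything mounted there, and hold it level and still about 1 cm above the processor, centred, with its two end lugs lined up over the two brass posts. Finish there, still holding it in the gripper and not touching down; leave the fan, the dish and the screwdriver where they are.

Things in the scene. Friction and masses are not known exactly. Their poses are not given: they have to be found in the camera images.
- board: Green computer board, 170 x 170 mm, on a black tray 180 x 180 mm; does not move. Origin: centre of the tray's underside, 2 mm above the work surface (thin mat), z up. Heights from there: board face 12 mm, socket frame (56 x 56 mm, at the centre) 17 mm, processor lid 21 mm. Small capacitors, connector, chip and the lever's hinge block stay below 27 mm.
- processor (a point): Centre of the top face of the processor's metal lid (38 x 38 mm), 21 mm above the board's origin, on the board's axes: x along the memory modules, y from the modules towards the port block, z up. Two brass posts, 8 mm thick, stand at x = 0, y = +40 and -40 mm from it, their tops 1 mm below the lid's top.
- memory (a point): Middle between the top edges of the two upright memory modules on the board, 46 mm above the board's origin and at board y = -71.5 mm. They run 142 mm along board x and together cover board y = -63 to -81 mm.
- ports (a point): Centre of the top face of the steel port block on the board, 44 mm above the board's origin. The block covers board x = -80 to +6 mm and y = 62 to 82 mm.
- lever (a joint): Angle of the socket's sprung lever, rad: 0 = up, 50 degrees above level, where its spring keeps it; 0.87 = level, fully down at its stop. The spring pushes it up (at most about 7 N at the grip) until about 0.78; beyond that its catch pulls it down to 0.87 and keeps it there (about 4 N at the grip lifts it).
- lever_hinge (a point): Point on the lever's hinge axis at the foot of its wire: board x = 36, y = -30 mm, 24 mm above the board's origin. The axis runs along board x. The lever is a steel wire 5 mm thick that leaves the hinge towards board +y, rising; it swings in the upright plane through this point along board y.
- lever_grip (a point): Middle of the lever's grip: a black round bar 8 mm thick, some 28 mm long along board x, bent outwards (board +x) from the wire's end; 80 mm from the hinge axis and 12 mm in board x from the hinge point. When down it is 24 mm above the board's origin, with nothing within 25 mm beside it but the wire.
- cooler: Bare aluminium finned block, 54 mm (x) by 72 mm (y), 50 mm high, about 0.25 kg (varies), loose on the mat. Plain upright walls 54 mm apart to grip. A steel lug 20 mm wide, 4 mm thick, with a hole at y = +40 / -40 mm sticks out of each end at the bottom, to y = +46 / -46 mm. Origin: centre of the underside, z up. Over the processor its y lies along board y, either way round.
- case_fan: A loose black fan, 80 x 80 x 25 mm, lying flat near the left end; origin at the centre of its underside. Leave alone.
- screw_dish: A small steel dish, 76 mm across and 28 mm high, loose near the right end; origin at the centre of its underside. Leave alone.
- screwdriver: A screwdriver with a black handle, 190 mm long, lying loose along the far edge of the mat; origin near its middle, on its underside. Leave alone.

How it is judged:
On the way, in this order (a step that is already met when the one before it is completed fails the run):
1. the lever is down and stays down with the gripper off it (value of joint lever above 0.82 rad and contact force between the fingers and board below 0.2 N), for 0.2 s.
2. the cooler is lifted off the mat in the gripper (height (world z) of cooler above 0.015 m and contact force between the fingers and cooler above 0.5 N), for 0.1 s.
At the end, for the whole second after the job is handed in: The lever is latched down (above 0.82 rad) and the gripper holds the cooler still over the processor: centred within 6 mm, its underside 3 to 18 mm above the processor's lid, its long axis within 0.10 rad of the line of the two posts, level within 0.10 rad, touching nothing but the gripper (value of joint lever above 0.82 rad and horizontal distance between cooler and processor below 0.006 m and z of cooler in the frame of processor between 0.003 and 0.018 m and angle between the y axis of cooler and the y axis of processor, either way round below 0.1 rad and angle between cooler's own z axis and vertical below 0.1 rad and contact force between cooler and board below 0.05 N and contact force between the fingers and cooler above 0.5 N and linear speed of cooler below 0.02 m/s and angular speed of cooler below 0.2 rad/s); the arm keeps its last pose, push and grip.
It fails at once if the cooler touches the board or a part on it (contact force between cooler and board above 0.5 N).
It fails at once if the fan, the dish or the screwdriver is disturbed (distance of any of case_fan, screw_dish, screwdriver from where it was at the start of the episode above 0.03 m).
It also fails if it takes over 51 s, if anything falls off the work surface, if the arm or the gripper's body presses on something with over 40 N, if the wrist force passes 120 N, or if a joint passes its speed limit or range.

## Working session

There is one attempt and no reset: what is moved stays moved. The work goes in short steps, Python scripts to look and compute and a tool call to move; the robot and the scene stay as the last step left them, time stands still between calls to the robot, and variables do not carry over. Pictures are saved under pics/ and viewed, about 8 in all and at most 12, crops included, and the job is handed in when it is done.

Besides the shell and the picture viewer there is one more tool, called after "Call:" by a JSON object that holds its "api" and its "payload", one argument or row to a line. play_rows: Moves the arm, as the interface text tells. Its arguments: {"type":"object","properties":{"commands":{"type":"array"}},"required":["commands"]}

```bash
mkdir -p pics; cat > h.py <<'E'
import numpy as np, cv2
from rig import bot, eyes
def cap(n):
    r=eyes.read_camera(n); return r
def pts(r):
    """world points per pixel from depth"""
    h,w=r["z_map"].shape; u,v=np.meshgrid(np.arange(w),np.arange(h))
    n=cv2.undistortPoints(np.stack([u,v],-1).reshape(-1,1,2).astype(np.float64),r["mtx"],r["D"]).reshape(h,w,2)
    z=r["z_map"][...,None]; P=np.concatenate([n*z,z],-1)
    T=r["world_from_camera"]; return P@T[:3,:3].T+T[:3,3]
def save(r,n): cv2.imwrite("pics/"+n,cv2.cvtColor(r["color"],cv2.COLOR_RGB2BGR))
E
python3 - <<'E'
from h import *
s=bot.observe(); print({k:np.round(v,3) for k,v in s.items()})
a=cap("scene");b=cap("side")
np.savez("a.npz",P=pts(a),c=a["color"],z=a["z_map"]);np.savez("b.npz",P=pts(b),c=b["color"],z=b["z_map"])
for r in(a,b): print(np.round(r["world_from_camera"],3))
cv2.imwrite("pics/ab1.png",cv2.cvtColor(cv2.resize(np.vstack([a["color"],b["color"]]),(450,675))[:, :],cv2.COLOR_RGB2BGR)) 
save(a,"a1.png");save(b,"b1.png")
E
```

```text
{'time_s': np.float64(0.0), 'qpos': array([ 1.42 ,  0.502, -0.427,  1.551,  0.221,  1.138, -0.21 ]), 'qd': array([-0.001,  0.   ,  0.   , -0.002, -0.002, -0.001,  0.   ]), 'tau': array([-0.0000e+00, -5.6951e+01, -5.8160e+00, -2.8094e+01,  1.1000e-02,
        1.2000e-02,  0.0000e+00]), 'eef_pos': array([ 0.261, -0.595,  0.249]), 'eef_rot': array([ 0.979,  0.205, -0.   , -0.001]), 'ft_force': array([-0.359,  0.228,  0.238]), 'ft_torque': array([-0.029,  0.018, -0.   ]), 'finger_gap': np.float64(0.085)}
[[-0.022  0.834 -0.551  1.427]
 [ 1.     0.02  -0.01   0.032]
 [ 0.002 -0.551 -0.834  1.287]
 [ 0.     0.     0.     1.   ]]
[[-0.899 -0.234  0.37   0.117]
 [-0.438  0.486 -0.756  1.002]
 [-0.003 -0.842 -0.539  0.783]
 [ 0.     0.     0.     1.   ]]
```

View pics/a1.png

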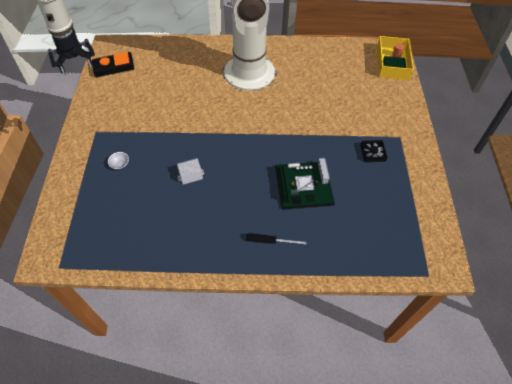

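View pics/b1.png

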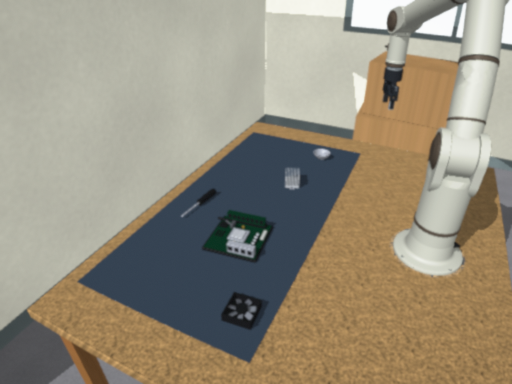

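Scene: board near (304,184) with the port block at (324,171), cooler at (190,171), dish (118,160), fan (373,151), screwdriver (275,239). Side: board (240,237), port block facing the camera at (240,248). Now rough poses from depth.

```bash
python3 - <<'E'
from h import *
for f in "ab":
    d=np.load(f+".npz");P=d["P"];c=d["c"].astype(int)
    hsv=cv2.cvtColor(d["c"],cv2.COLOR_RGB2HSV)
    X,Y,Z=P[...,0],P[...,1],P[...,2]
    m=(X>.3)&(X<1.1)&(abs(Y)<.75)&(Z>.007)&(Z<.12)&(d["z"]>0)
    n,l,st,ce=cv2.connectedComponentsWithStats(m.astype(np.uint8))
    for i in range(1,n):
        if st[i,4]<40: continue
        q=P[l==i]; print(f,st[i],np.round(q.mean(0),3),"min",np.round(q.min(0),3),"max",np.round(q.max(0),3), "rect",[np.round(t,3) for t in cv2.minAreaRect(q[:,:2].astype(np.float32))])
        if q[:,2].max()>.04:
            t=q[q[:,2]>.042]; print("   top",len(t),np.round(t.mean(0),3),[np.round(t_,3) for t_ in cv2.minAreaRect(t[:,:2].astype(np.float32))])
E
```

```text
a [360 137  28  30 498] [0.424 0.466 0.02 ] min [0.35  0.421 0.007] max [0.485 0.521 0.036] rect [array([0.417, 0.471]), array([0.1  , 0.134]), np.float64(89.983)]
a [108 152  22  18 277] [ 0.489 -0.455  0.02 ] min [ 0.457 -0.489  0.007] max [ 0.535 -0.415  0.034] rect [array([ 0.497, -0.452]), array([0.074, 0.073]), np.float64(11.521)]
a [178 159  25  26 447] [ 0.547 -0.189  0.042] min [ 0.503 -0.234  0.007] max [ 0.579 -0.148  0.058] rect [array([ 0.543, -0.193]), array([0.068, 0.08 ]), np.float64(20.536)]
   top 302 [ 0.54 -0.19  0.05] [array([ 0.539, -0.191]), array([0.062, 0.072]), np.float64(19.937)]
a [ 275  158   60   51 2287] [0.58  0.204 0.021] min [0.454 0.106 0.007] max [0.671 0.304 0.096] rect [array([0.563, 0.207]), array([0.202, 0.186]), np.float64(6.032)]
   top 287 [0.564 0.204 0.052] [array([0.567, 0.205]), array([0.134, 0.168]), np.float64(10.954)]
a [247 233  60  12 295] [0.79  0.077 0.022] min [0.762 0.013 0.007] max [0.802 0.202 0.035] rect [array([0.785, 0.107]), array([0.19 , 0.035]), np.float64(86.314)]
b [313 149  17  11 131] [ 0.499 -0.46   0.022] min [ 0.4
[... 288 characters left out ...]
186)]
   top 76 [ 0.534 -0.187  0.05 ] [array([ 0.54 , -0.193]), array([0.052, 0.08 ]), np.float64(21.725)]
b [181 189  36  28 181] [0.781 0.081 0.02 ] min [0.766 0.009 0.008] max [0.799 0.198 0.031] rect [array([0.788, 0.103]), array([0.191, 0.026]), np.float64(81.795)]
b [ 202  210   71   52 2278] [0.563 0.208 0.023] min [0.47  0.103 0.007] max [0.665 0.3   0.092] rect [array([0.569, 0.204]), array([0.181, 0.18 ]), np.float64(7.772)]
   top 346 [0.556 0.199 0.049] [array([0.561, 0.202]), array([0.134, 0.174]), np.float64(10.688)]
b [221 292  41  37 881] [0.42  0.465 0.02 ] min [0.377 0.419 0.007] max [0.464 0.506 0.032] rect [array([0.421, 0.462]), array([0.082, 0.085]), np.float64(4.495)]
```

Call:
{"api": "play_rows", "payload": {
  "commands": [
    [0,0,1,0.05,0.055,0.01,0.085],
    [0,0,1,0.05,0.055,0.01,0.085],
    [0,0,1,0.05,0.055,0.01,0.085],
    [0,0,1,0.05,0.055,0.01,0.085],
    [0,0,1,0.05,0.055,0,0.085]
  ]
}}

```text
time_s: 0.72
eef_pos: [0.4713, -0.3642, 0.2842]
eef_rot: [0.799, 0.602, -0.0, 0.001]
ft_force: [0.5, 0.3, 0.5]
finger_gap: 0.0855
```

Call:
{"api": "play_rows", "payload": {
  "commands": [
    [0,0,1,0.01,0.055,0,0.085],
    [0,0,1,0.01,0.055,0,0.085],
    [0,0,1,0.005,0.02,0,0.085],
    [0,0,0.8,0,0,0,0.085],
    [0,0,0,0,0,0,0.085]
  ]
}}

```text
time_s: 1.35
eef_pos: [0.4949, -0.2354, 0.2833]
eef_rot: [0.562, 0.827, 0.0, -0.0]
ft_force: [0.3, -0.1, -0.2]
finger_gap: 0.0849
```

```bash
cat > cool.py <<'E'
from h import *
def run(name,lo=.042,hi=.065):
    s=bot.observe(); print(s["time_s"],np.round(s["eef_pos"],4),np.round(s["eef_rot"],3),np.round(s["qpos"],2))
    r=cap("wrist"); save(r,name+".png"); P=pts(r); np.savez(name+".npz",P=P,c=r["color"],z=r["z_map"])
    print(np.round(r["world_from_camera"],3))
    return r,P
E
python3 - <<'E'
from cool import *
r,P=run("w1")
m=(P[...,2]>.042)&(P[...,2]<.07)&(r["z_map"]>0)&(abs(P[...,0]-.54)<.09)&(abs(P[...,1]+.19)<.09)
print(m.sum()); q=P[m]; print(np.median(q,0),cv2.minAreaRect(q[:,:2].astype(np.float32)))
m2=(P[...,2]>.008)&(P[...,2]<.07)&(r["z_map"]>0)&(abs(P[...,0]-.54)<.09)&(abs(P[...,1]+.19)<.09)
print(cv2.minAreaRect(P[m2][:,:2].astype(np.float32)))
E
```

```text
1.35 [ 0.4949 -0.2354  0.2833] [ 0.562  0.827  0.    -0.   ] [ 1.11  0.38 -0.9   1.76  0.32  1.16  0.49]
[[ 0.929  0.353  0.108  0.466]
 [ 0.369 -0.889 -0.271 -0.166]
 [-0.     0.292 -0.956  0.407]
 [ 0.     0.     0.     1.   ]]
1742
[ 0.53639007 -0.19179972  0.05183478] ((0.5345291495323181, -0.19419947266578674), (0.05424371361732483, 0.07234198600053787), 20.329612731933594)
((0.5329266786575317, -0.18988701701164246), (0.054320160299539566, 0.08155067265033722), 20.223651885986328)
```

View pics/w1.png

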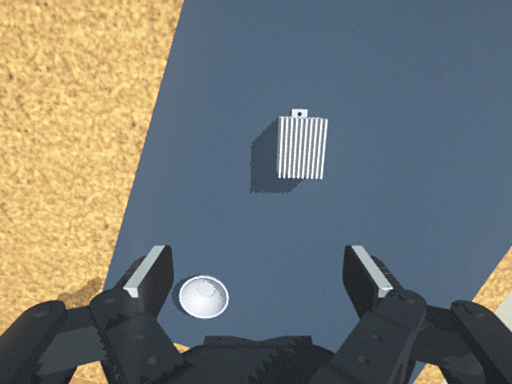

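Cooler top at (300,148): fitted rect 54.2 × 72.3 mm matches the given size; centre (0.5345,-0.194), its x axis at 20.3°. Now to the board.

Call:
{"api": "play_rows", "payload": {
  "commands": [
    [0,0,-0.2,0.008,0.055,0,0],
    [0,0,-0.3,0.008,0.055,0,0],
    [0,0,-0.3,0.008,0.055,0,0],
    [0,0,-0.3,0.008,0.055,0,0],
    [0,0,-0.2,0.008,0.055,0,0]
  ]
}}

```text
time_s: 2.02
eef_pos: [0.5353, 0.0402, 0.2836]
eef_rot: [0.654, 0.757, -0.0, 0.0]
ft_force: [0.7, -0.9, -0.3]
finger_gap: -0.0002
```

Call:
{"api": "play_rows", "payload": {
  "commands": [
    [0,0,0,0.008,0.055,0,0],
    [0,0,0,0.008,0.055,0,0],
    [0,0,0,0.008,0.05,0,0],
    [0,0,0,0,0,0,0],
    [0,0,0,0,0,0,0]
  ]
}}

```text
time_s: 2.65
eef_pos: [0.5592, 0.1985, 0.2831]
eef_rot: [0.652, 0.758, -0.001, 0.0]
ft_force: [0.8, 0.5, -0.6]
finger_gap: 0.0001
```

```bash
python3 - <<'E'
from cool import *
r,P=run("w2")
Z=P[...,2]; ok=(r["z_map"]>0)&(abs(P[...,0]-.568)<.13)&(abs(P[...,1]-.205)<.13)
# remove gripper pixels by height
c=r["color"].astype(int)
for lo,hi in((.038,.052),(.022,.0245),(.008,.06)):
    m=ok&(Z>lo)&(Z<hi)
    n,l,st,ce=cv2.connectedComponentsWithStats(m.astype(np.uint8))
    for i in range(1,n):
        if st[i,4]<60: continue
        q=P[l==i]; print(lo,st[i],np.round(np.median(q,0),4),[np.round(t,4) for t in cv2.minAreaRect(q[:,:2].astype(np.float32))])
m=ok&(Z>.07)&(Z<.1); q=P[m]; print("lever",len(q),q.mean(0) if len(q) else 0, q.max(0) if len(q) else 0)
E
```

```text
2.65 [0.5592 0.1985 0.2831] [ 0.652  0.758 -0.001  0.   ] [ 0.29  0.49 -0.92  1.65  0.41  1.21 -0.57]
[[ 0.989  0.143  0.043  0.546]
 [ 0.15  -0.945 -0.29   0.272]
 [-0.001  0.293 -0.956  0.407]
 [ 0.     0.     0.     1.   ]]
0.038 [ 202   93   72   22 1282] [0.5221 0.2695 0.0465] [array([0.5227, 0.2694]), array([0.0842, 0.0209]), np.float64(5.8479)]
0.038 [ 213  209  102   18 1344] [0.575  0.1322 0.0477] [array([0.575 , 0.1313]), array([0.1328, 0.0182]), np.float64(6.258)]
0.022 [251 147  30  30 689] [0.5671 0.2023 0.0235] [array([0.567 , 0.2019]), array([0.0379, 0.0378]), np.float64(6.1532)]
0.022 [205 164   7  29 146] [0.4935 0.1694 0.0229] [array([0.494 , 0.1681]), array([0.0083, 0.039 ]), np.float64(5.9196)]
0.008 [  198    87   141   140 17316] [0.5646 0.2096 0.0151] [array([0.5671, 0.2023]), array([0.1801, 0.1811]), np.float64(6.3951)]
lever 214 [0.6083895  0.22647872 0.0885568 ] [0.62386793 0.23319507 0.093486  ]
```

View pics/w2.png

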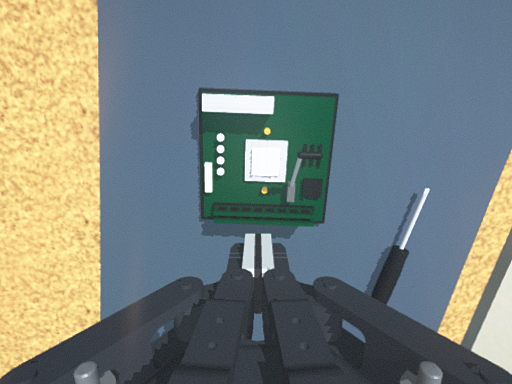

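Board: lid rect 38 mm square at (266,161) → centre (0.567,0.202), z 23.5 mm, angle 6.2°; memory and ports agree with this within 1 mm; lever wire from (291,195) up to the grip near (300,160). Moving above the grip.

Call:
{"api": "play_rows", "payload": {
  "commands": [
    [0,0,0,0.013,0.008,-0.04,0],
    [0,0,0,0.013,0.008,-0.04,0],
    [0,0,0,0.013,0.008,-0.04,0],
    [0,0,0,0.012,0.007,-0.038,0],
    [0,0,0,0,0,0,0]
  ]
}}

```text
time_s: 3.32
eef_pos: [0.609, 0.227, 0.1221]
eef_rot: [0.653, 0.757, -0.003, -0.001]
ft_force: [-0.8, -0.5, 0.0]
finger_gap: 0.0
```

```bash
python3 - <<'E'
from cool import *
r,P=run("w3")
E
```

```text
3.325 [0.609  0.227  0.1221] [ 0.653  0.757 -0.003 -0.001] [ 0.13  0.75 -0.78  1.63  0.59  1.02 -0.69]
[[ 0.989  0.143  0.038  0.597]
 [ 0.148 -0.945 -0.292  0.301]
 [-0.006  0.294 -0.956  0.246]
 [ 0.     0.     0.     1.   ]]
```

View pics/w3.png

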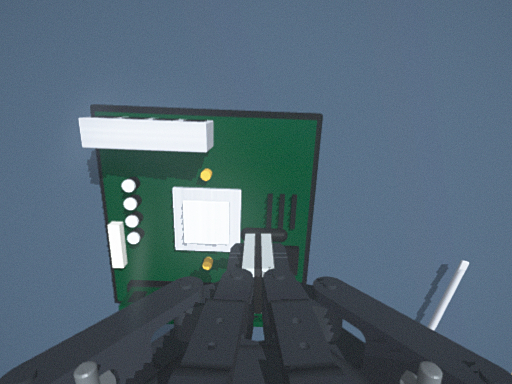

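Fingertips (258,235) sit just above the black grip bar (245–287,236). Press along the arc.

Call:
{"api": "play_rows", "payload": {
  "commands": [
    [0,0,0,0.003,0.003,-0.012,0],
    [0,0,0,0,0.007,-0.008,0],
    [0,0,0,-0.001,0.006,-0.008,0],
    [0,0,0,0,0.006,-0.009,0],
    [0,0,0,-0.001,0.004,-0.01,0]
  ]
}}

```text
time_s: 4.0
eef_pos: [0.6122, 0.2591, 0.0812]
eef_rot: [0.651, 0.759, 0.003, 0.001]
ft_force: [-0.9, 1.8, 8.4]
finger_gap: -0.0001
```

Call:
{"api": "play_rows", "payload": {
  "commands": [
    [0,0,0,0,0.002,-0.009,0],
    [0,0,0,0,0.002,-0.008,0],
    [0,0,0,0,0,-0.007,0],
    [0,0,0,0,0,-0.004,0],
    [0,0,0,0,0,0,0]
  ]
}}

```text
time_s: 4.62
eef_pos: [0.6109, 0.2595, 0.0502]
eef_rot: [0.652, 0.759, -0.001, 0.0]
ft_force: [0.2, -0.5, 0.8]
finger_gap: 0.0
```

Call:
{"api": "play_rows", "payload": {
  "commands": [
    [0,0,0,0,0,0.03,0],
    [0,0,0,0,0,0.05,0],
    [0,0,0,-0.01,-0.01,0.05,0],
    [0,0,0,-0.02,-0.02,0.05,0],
    [0,0,0,-0.02,-0.03,0.05,0.085]
  ]
}}

```text
time_s: 5.25
eef_pos: [0.5603, 0.2002, 0.2823]
eef_rot: [0.651, 0.759, 0.0, 0.0]
ft_force: [1.2, 0.1, 1.1]
finger_gap: 0.0172
```

```bash
python3 - <<'E'
from cool import *
r,P=run("w4")
R=np.array([[.9942,-.1071],[.1071,.9942]])
B=(P[...,:2]-[.567,.202])@R; Z=P[...,2]; ok=(r["z_map"]>0)
m=ok&(B[...,0]>30)&0 if 0 else ok&(B[...,0]>.030)&(B[...,0]<.066)&(B[...,1]>-.035)&(B[...,1]<.06)&(Z>.02)&(Z<.1)
print(m.sum(),"zmax",Z[m].max())
mm=m&(B[...,1]>.04); print("grip",mm.sum(),np.median(B[mm],0),np.percentile(Z[mm],[5,50,95]))
m=ok&(abs(B)<.03).all(-1)&(Z>.0225)&(Z<.0255);print("lid",cv2.minAreaRect(P[m][:,:2].astype(np.float32)))
cv2.imwrite("pics/w4c.png",cv2.cvtColor(cv2.resize(r["color"][60:260,150:400],None,fx=2,fy=2),cv2.COLOR_RGB2BGR))
E
```

```text
5.25 [0.5603 0.2002 0.2823] [0.651 0.759 0.    0.   ] [ 0.29  0.49 -0.92  1.65  0.41  1.21 -0.57]
[[ 0.988  0.146  0.045  0.547]
 [ 0.153 -0.945 -0.289  0.274]
 [ 0.     0.292 -0.956  0.406]
 [ 0.     0.     0.     1.   ]]
460 zmax 0.03265535258158514
grip 151 [0.04249162 0.04977565] [0.02712825 0.02940531 0.03131184]
lid ((0.5669993162155151, 0.20198707282543182), (0.037751469761133194, 0.03793548792600632), 5.99654483795166)
```

View pics/w4c.png

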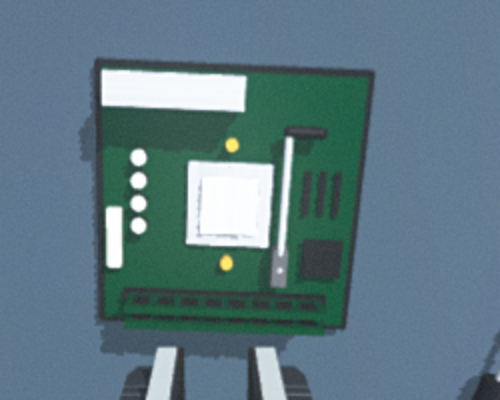

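Lever wire is flat from (279,270) to grip (305,132) in the crop; grip top z ≈ 0.031, so it is latched. Lid reconfirmed at (0.567,0.202). To the cooler.

Call:
{"api": "play_rows", "payload": {
  "commands": [
    [0,0,0.2,-0.003,-0.05,0,0.085],
    [0,0,0.2,-0.003,-0.05,0,0.085],
    [0,0,0.2,-0.003,-0.05,0,0.085],
    [0,0,0.2,-0.003,-0.05,0,0.085],
    [0,0,0.2,-0.003,-0.05,0,0.085]
  ]
}}

```text
time_s: 5.92
eef_pos: [0.5456, -0.0518, 0.2808]
eef_rot: [0.583, 0.813, -0.0, 0.0]
ft_force: [-0.2, -0.3, -0.1]
finger_gap: 0.0848
```

Call:
{"api": "play_rows", "payload": {
  "commands": [
    [0,0,0.16,-0.003,-0.05,-0.02,0.085],
    [0,0,0,-0.003,-0.05,-0.04,0.085],
    [0,0,0,-0.003,-0.044,-0.04,0.085],
    [0,0,0,-0.002,0,-0.04,0.085],
    [0,0,0,0,0,0,0.085]
  ]
}}

```text
time_s: 6.55
eef_pos: [0.5322, -0.1926, 0.1389]
eef_rot: [0.572, 0.82, -0.001, -0.003]
ft_force: [-0.1, 0.5, 1.2]
finger_gap: 0.0852
```

```bash
python3 - <<'E'
from cool import *
r,P=run("w5")
m=(P[...,2]>.046)&(P[...,2]<.058)&(r["z_map"]>0)&(abs(P[...,0]-.535)<.06)&(abs(P[...,1]+.194)<.06)
n,l,st,ce=cv2.connectedComponentsWithStats(m.astype(np.uint8)); i=1+st[1:,4].argmax()
print(st[i],cv2.minAreaRect(P[l==i][:,:2].astype(np.float32)))
a=bot.observe()["eef_rot"]; print("jaw deg",np.degrees(np.arctan2(2*a[1]**2-1,2*a[0]*a[1])))
E
```

```text
6.55 [ 0.5322 -0.1926  0.1389] [ 0.572  0.82  -0.001 -0.003] [ 0.92  0.6  -0.82  1.84  0.54  0.94  0.21]
[[ 0.938  0.333  0.095  0.506]
 [ 0.346 -0.898 -0.272 -0.123]
 [-0.005  0.288 -0.958  0.263]
 [ 0.     0.     0.     1.   ]]
[293 163   7  90 335] ((0.558718740940094, -0.18466441333293915), (0.0024136558640748262, 0.07163101434707642), 20.10947608947754)
jaw deg 20.315644136905906
```

View pics/w5.png

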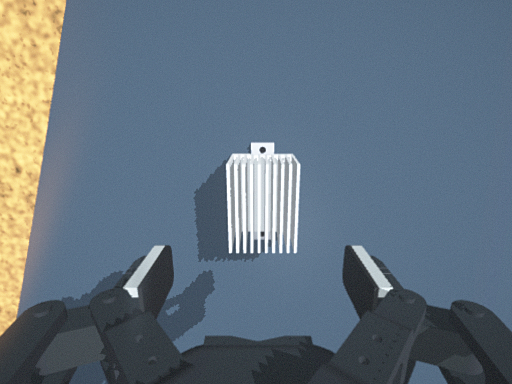

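Cooler centred at x≈264 between the jaws, both lug holes at (262,149) and (262,235); outer-fin position gives centre (0.5345,-0.1935), agreeing. Descend and grip.

Call:
{"api": "play_rows", "payload": {
  "commands": [
    [0,0,0,0.0023,-0.001,-0.03,0.085],
    [0,0,0,0,0,-0.03,0.085],
    [0,0,0,0,0,-0.03,0.085],
    [0,0,0,0,0,-0.013,0.085],
    [0,0,0,0,0,0,0.085]
  ]
}}

```text
time_s: 7.22
eef_pos: [0.5383, -0.1928, 0.0395]
eef_rot: [0.571, 0.821, 0.0, 0.0]
ft_force: [-0.0, -0.4, -0.7]
finger_gap: 0.085
```

Call:
{"api": "play_rows", "payload": {
  "commands": [
    [0,0,0,0,0,0,0.04],
    [0,0,0,0,0,0,0.04],
    [0,0,0,0,0,0,0.04],
    [0,0,0,0,0,0,0.04],
    [0,0,0,0,0,0,0.04]
  ]
}}

```text
time_s: 7.85
eef_pos: [0.5384, -0.1938, 0.0402]
eef_rot: [0.571, 0.821, -0.0, 0.001]
ft_force: [-1.7, 0.2, 7.7]
finger_gap: 0.0529
```

Call:
{"api": "play_rows", "payload": {
  "commands": [
    [0,0,0,0,0,0.01,0.04],
    [0,0,0,0,0,0.02,0.04],
    [0,0,0,0,0,0.03,0.04],
    [0,0,0,0,0,0.04,0.04],
    [0,0,0,0,0,0.02,0.04]
  ]
}}

```text
time_s: 8.48
eef_pos: [0.5387, -0.1934, 0.1617]
eef_rot: [0.571, 0.821, 0.0, 0.002]
ft_force: [1.4, 0.4, -3.3]
finger_gap: 0.0529
```

Call:
{"api": "play_rows", "payload": {
  "commands": [
    [0,0,-0.3,0.003,0.03,0.02,0.04],
    [0,0,-0.3,0.004,0.04,0,0.04],
    [0,0,-0.3,0.004,0.04,0,0.04],
    [0,0,-0.3,0.004,0.04,0,0.04],
    [0,0,-0.2,0.004,0.04,0,0.04]
  ]
}}

```text
time_s: 9.1
eef_pos: [0.5561, -0.0022, 0.1788]
eef_rot: [0.668, 0.744, -0.0, -0.0]
ft_force: [0.2, 0.0, -2.5]
finger_gap: 0.0528
```

Call:
{"api": "play_rows", "payload": {
  "commands": [
    [0,0,0,0.004,0.04,0,0.04],
    [0,0,0,0.004,0.04,0,0.04],
    [0,0,0,0.003,0.04,0,0.04],
    [0,0,0,0.002,0.03,0,0.04],
    [0,0,0,0,0,0,0.04]
  ]
}}

```text
time_s: 9.72
eef_pos: [0.5685, 0.1508, 0.179]
eef_rot: [0.665, 0.747, 0.001, -0.001]
ft_force: [-0.7, -0.5, -2.5]
finger_gap: 0.0527
```

```bash
cat > look.py <<'E'
from cool import *
import sys
r,P=run(sys.argv[1]); s=bot.observe(); a=s["eef_rot"]; e=s["eef_pos"]
from scipy.spatial.transform import Rotation as Ro
print("jaw deg",np.degrees(np.arctan2(2*a[1]**2-1,2*a[0]*a[1])),"tool z",Ro.from_quat(a).as_matrix()[:,2].round(4),"f",np.round(s["ft_force"],1))
# cooler top: points near its plane in tool frame
T=Ro.from_quat(a).as_matrix(); L=(P-e)@T
ok=(r["z_map"]>0)&(abs(L[...,0])<.06)&(abs(L[...,1])<.0275)
h=np.histogram(L[...,2][ok],bins=np.arange(-.03,.06,.004)); print(dict(zip(h[1].round(3),h[0])))
m=ok&(abs(L[...,2]+.014)<.008); q=L[m]
print("top",m.sum(),np.percentile(q,[1,50,99],0).round(4).tolist())
print(cv2.minAreaRect(q[:,:2].astype(np.float32)))
E
python3 look.py w6
```

```text
9.725 [0.5685 0.1508 0.179 ] [ 0.665  0.747  0.001 -0.001] [ 0.31  0.57 -0.82  1.77  0.49  1.02 -0.58]
[[ 0.993  0.111  0.034  0.558]
 [ 0.116 -0.951 -0.288  0.224]
 [ 0.     0.29  -0.957  0.303]
 [ 0.     0.     0.     1.   ]]
jaw deg 6.48779271957079 tool z [-5.e-04  4.e-04 -1.e+00] f [-0.6 -0.7 -3.6]
{np.float64(-0.03): np.int64(16), np.float64(-0.026): np.int64(231), np.float64(-0.022): np.int64(151), np.float64(-0.018): np.int64(162), np.float64(-0.014): np.int64(6813), np.float64(-0.01): np.int64(1510), np.float64(-0.006): np.int64(1407), np.float64(-0.002): np.int64(1273), np.float64(0.002): np.int64(1194), np.float64(0.006): np.int64(919), np.float64(0.01): np.int64(715), np.float64(0.014): np.int64(504), np.float64(0.018): np.int64(443), np.float64(0.022): np.int64(388), np.float64(0.026): np.int64(2169), np.float64(0.03): np.int64(1126), np.float64(0.034): np.int64(229), np.float64(0.038): np.int64(3), np.float64(0.042): np.int64(0), np.float64(0.046): np.int64(0), np.float64(0.05): np.int64(0), np.float64(0.054): np.int64(0)}
top 8636 [[-0.0275, -0.0272, -0.0198], [0.0101, 0.0011, -0.0123], [0.0393, 0.0255, -0.0062]]
((0.0038916952908039093, -2.068839967250824e-05), (0.054950520396232605, 0.0718400776386261), 89.9997329711914)
```

View pics/w6.png

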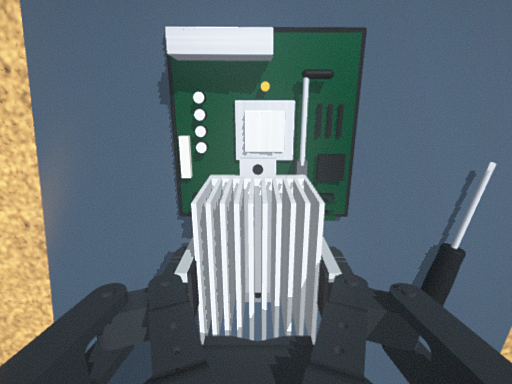

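Cooler held straight with far lug hole at (258,169), lid at (265,130), lever still down at (303,120). Check tilt and offset relative to the lid in this same image.

```bash
cat > rel.py <<'E'
from h import *
import sys
from scipy.spatial.transform import Rotation as Ro
d=np.load(sys.argv[1]+".npz"); s=bot.observe(); e=s["eef_pos"]; T=Ro.from_quat(s["eef_rot"]).as_matrix()
P=d["P"]; L=(P-e)@T; ok=d["z"]>0
m=ok&(abs(P[...,2]-.0235)<.0015)&(np.hypot(P[...,0]-.567,P[...,1]-.202)<.027)
rc=cv2.minAreaRect(P[m][:,:2].astype(np.float32)); print("lid",m.sum(),rc)
# top ridge plane
m=ok&(abs(L[...,1])<.0275)&(abs(L[...,2]+.0125)<.0012)&(abs(L[...,0]-.005)<.04); q=L[m]
print("top rect",m.sum(),cv2.minAreaRect(q[:,:2].astype(np.float32)))
A=np.c_[q[:,:2],np.ones(len(q))]; print("plane(tilt x,y; h)",np.linalg.lstsq(A,q[:,2],rcond=None)[0])
m=ok&(abs(L[...,1])<.014)&(L[...,0]>.040)&(L[...,0]<.056)&(L[...,2]>.02)&(L[...,2]<.045); q=L[m]
print("lug",m.sum(),np.percentile(q,[1,50,99],0).round(4).tolist())
g=cv2.cvtColor(d["c"],cv2.COLOR_RGB2GRAY); h=m&(g<70); print("hole",h.sum(),L[h].mean(0) if h.any() else 0)
E
python3 rel.py w6
```

```text
lid 1594 ((0.5670827031135559, 0.20201613008975983), (0.03795330971479416, 0.03703821077942848), 6.628159523010254)
top rect 6136 ((0.004462029784917831, -2.06921249628067e-05), (0.054950520396232605, 0.07055843621492386), 89.9997329711914)
plane(tilt x,y; h) [-3.35614879e-03  1.29627569e-05 -1.25131027e-02]
lug 642 [[0.0401, -0.0115, 0.0318], [0.0451, -0.0021, 0.0333], [0.0494, 0.0078, 0.0357]]
hole 35 [ 0.04356959 -0.0017824   0.03305634]
```

Call:
{"api": "play_rows", "payload": {
  "commands": [
    [0,0,0,0.0002,0.016,0,0.04],
    [0,0,0,0.0002,0.016,0,0.04],
    [0,0,0,0.0003,0.016,0,0.04],
    [0,0,0,0,0,-0.03,0.04],
    [0,0,0,0,0,0,0.04]
  ]
}}

```text
time_s: 10.4
eef_pos: [0.5683, 0.1947, 0.1466]
eef_rot: [0.667, 0.745, -0.002, -0.001]
ft_force: [0.2, -0.5, -3.3]
finger_gap: 0.0535
```

Call:
{"api": "play_rows", "payload": {
  "commands": [
    [0,0,0,0,0,-0.02,0.04],
    [0,0,0,0,0,-0.02,0.04],
    [0,0,0,0,0,-0.01,0.04],
    [0,0,0,0,0,0,0.04],
    [0,0,0,0,0,0,0.04]
  ]
}}

```text
time_s: 11.02
eef_pos: [0.5705, 0.195, 0.0991]
eef_rot: [0.667, 0.745, 0.0, 0.0]
ft_force: [-0.2, -0.0, -1.6]
finger_gap: 0.0537
```

```bash
python3 look.py w7; python3 rel.py w7; python3 - <<'E'
from h import *
b=cap("side"); P=pts(b); np.savez("s7.npz",P=P,c=b["color"],z=b["z_map"])
ims=[b["color"][180:270,190:290], cap("scene")["color"][140:230,255:355]]
cv2.imwrite("pics/s7.png",cv2.cvtColor(np.hstack([cv2.resize(i,(400,360),interpolation=cv2.INTER_CUBIC) for i in ims]),cv2.COLOR_RGB2BGR))
E
```

```text
11.025 [0.5705 0.195  0.0991] [0.667 0.745 0.    0.   ] [ 0.17  0.7  -0.75  1.78  0.59  0.91 -0.72]
[[ 0.994  0.105  0.033  0.561]
 [ 0.11  -0.951 -0.29   0.269]
 [ 0.001  0.292 -0.956  0.223]
 [ 0.     0.     0.     1.   ]]
jaw deg 6.30855862117882 tool z [ 1.1e-03  6.0e-04 -1.0e+00] f [ 0.2 -0.1 -2.6]
{np.float64(-0.03): np.int64(17), np.float64(-0.026): np.int64(183), np.float64(-0.022): np.int64(187), np.float64(-0.018): np.int64(148), np.float64(-0.014): np.int64(6559), np.float64(-0.01): np.int64(1538), np.float64(-0.006): np.int64(1429), np.float64(-0.002): np.int64(1314), np.float64(0.002): np.int64(1208), np.float64(0.006): np.int64(941), np.float64(0.01): np.int64(736), np.float64(0.014): np.int64(554), np.float64(0.018): np.int64(435), np.float64(0.022): np.int64(392), np.float64(0.026): np.int64(1418), np.float64(0.03): np.int64(1672), np.float64(0.034): np.int64(498), np.float64(0.038): np.int64(11), np.float64(0.042): np.int64(0), np.float64(0.046): np.int64(7), np.float64(0.05): np.int64(55), np.float64(0.054): np.int64(5)}
top 8432 [[-0.0299, -0.0273, -0.0208], [0.0076, 0.0012, -0.0118], [0.0368, 0.0261, -0.0062]]
((0.0016674548387527466, 1.3355165719985962e-06), (0.0711730420589447, 0.05498754605650902), 0.008800243027508259)
lid 0 ((0.0, 0.0), (0.0, 0.0), 0.0)
top rect 5455 ((0.0022856034338474274, -6.0228630900382996e-05), (0.06981824338436127, 0.054864224046468735), 0.008800243027508259)
plane(tilt x,y; h) [-0.00241793  0.00078879 -0.01206228]
lug 476 [[0.0402, -0.0116, 0.0323], [0.0437, -0.0021, 0.0339], [0.0468, 0.0077, 0.0361]]
hole 43 [ 0.04151258 -0.00189824  0.03360105]
```

View pics/s7.png

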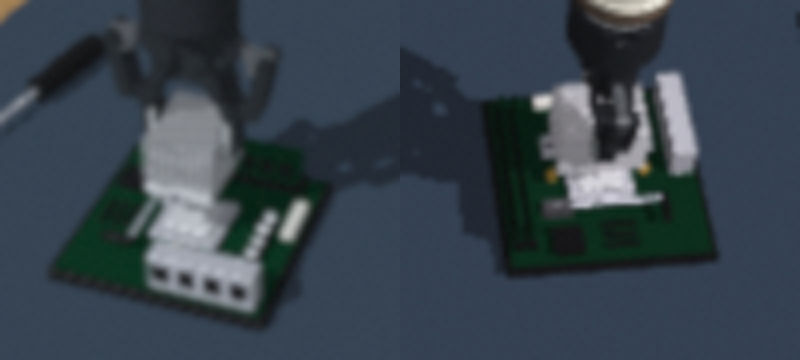

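View pics/w7.png

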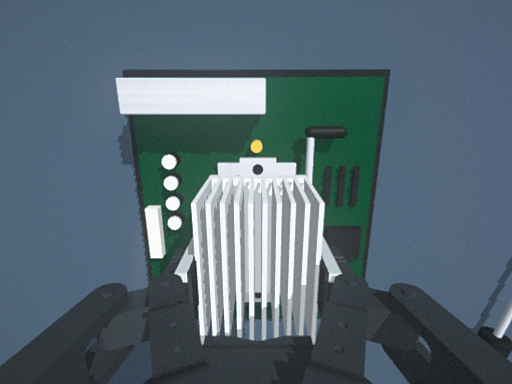

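Hole at (258,169), +y post at (257,146), lever down (310,165). Compute hole-to-post offset in this same image.

```bash
python3 - <<'E'
from h import *
d=np.load("w7.npz");P=d["P"];hsv=cv2.cvtColor(d["c"],cv2.COLOR_RGB2HSV)
y=(hsv[...,0]>15)&(hsv[...,0]<35)&(hsv[...,1]>120)&(hsv[...,2]>120); y[:,:200]=0;y[:,320:]=0;y[:120]=0;y[170:]=0
post=np.median(P[y],0);g=cv2.cvtColor(d["c"],cv2.COLOR_RGB2GRAY)
k=np.zeros_like(y);k[162:177,250:267]=1;k&=g<70
h=np.median(P[k],0);print("post",y.sum(),post,"hole",k.sum(),h,"d",post-h)
b=np.radians(6.15);print("lid from post",post[:2]-.04*np.array([-np.sin(b),np.cos(b)]))
m=(abs(P[...,2]-.0475)<.003)&(np.hypot(P[...,0]-.5225,P[...,1]-.2695)<.06)&(d["z"]>0);print("ports",m.sum(),cv2.minAreaRect(P[(abs(P[...,2]-.046)<.002)&(P[...,1]>.24)&(P[...,0]<.575)&(d["z"]>0)][:,:2].astype(np.float32)))
E
```

```text
post 122 [0.56271582 0.24224054 0.02248532] hole 58 [0.56431187 0.23556047 0.06580396] d [-0.00159605  0.00668007 -0.04331864]
lid from post [0.56700109 0.20247074]
ports 5470 ((0.5222224593162537, 0.26973840594291687), (0.08503686636686325, 0.0202612467110157), 6.396818161010742)
```

Call:
{"api": "play_rows", "payload": {
  "commands": [
    [0,0,0,-0.001,0.003,0,0.04],
    [0,0,0,-0.001,0.003,0,0.04],
    [0,0,0,0,0,0,0.04],
    [0,0,0,0,0,-0.005,0.04],
    [0,0,0,0,0,0,0.04]
  ]
}}

```text
time_s: 11.8
eef_pos: [0.5678, 0.2003, 0.093]
eef_rot: [0.667, 0.745, -0.001, -0.0]
ft_force: [0.5, -1.0, -3.0]
finger_gap: 0.0529
```

Call:
{"api": "play_rows", "payload": {
  "commands": [
    [0,0,0,0,0,-0.008,0.04],
    [0,0,0,0,0,-0.006,0.04],
    [0,0,0,0,0,-0.004,0.04],
    [0,0,0,0,0,0,0.04],
    [0,0,0,0,0,0,0.04]
  ]
}}

```text
time_s: 12.42
eef_pos: [0.5683, 0.2009, 0.0758]
eef_rot: [0.667, 0.745, 0.0, 0.0]
ft_force: [0.4, -0.6, -2.8]
finger_gap: 0.0527
```

Call:
{"api": "play_rows", "payload": {
  "commands": [
    [0,0,0,0,0,-0.002,0.04],
    [0,0,0,0,0,-0.002,0.04],
    [0,0,0,0,0,0,0.04],
    [0,0,0,0,0,0,0.04],
    [0,0,0,0,0,0,0.04]
  ]
}}

```text
time_s: 13.05
eef_pos: [0.5682, 0.2008, 0.0717]
eef_rot: [0.667, 0.745, 0.0, -0.0]
ft_force: [-0.4, -0.1, -2.6]
finger_gap: 0.0533
```

```bash
python3 look.py w8 | sed -n '1p;6p'; python3 rel.py w8; python3 - <<'E'
from h import *
d=np.load("w8.npz");P=d["P"];hsv=cv2.cvtColor(d["c"],cv2.COLOR_RGB2HSV);ok=d["z"]>0
y=(hsv[...,0]>15)&(hsv[...,0]<35)&(hsv[...,1]>120)&(hsv[...,2]>120)&(abs(P[...,0]-.563)<.01)&(abs(P[...,1]-.242)<.012)
print("post px",y.sum(),np.median(P[y],0) if y.any() else 0)
R=np.array([[.9942,-.1071],[.1071,.9942]])
def B(P): return (P[...,:2]-[.567,.202])@R
b=B(P); m=ok&(b[...,0]>.03)&(b[...,0]<.066)&(b[...,1]>.04)&(b[...,1]<.06)&(P[...,2]>.02)
print("lever grip z",np.percentile(P[m][:,2],[50,95]))
for c in("side","scene"):
    r=cap(c);P=pts(r);b=B(P);Z=P[...,2]
    m=(r["z_map"]>0)&(abs(b[...,0])<.04)&(abs(b[...,1])<.05)&(Z>.079)&(Z<.088)
    print(c,m.sum(),np.percentile(b[m],[2,98],0).round(4).tolist(),np.median(Z[m]))
E
```

```text
13.05 [0.5682 0.2008 0.0717] [ 0.667  0.745  0.    -0.   ] [ 0.14  0.73 -0.72  1.79  0.62  0.86 -0.76]
jaw deg 6.309007465456125 tool z [ 2.e-04  1.e-04 -1.e+00] f [ 0.9  0.6 -3.2]
lid 0 ((0.0, 0.0), (0.0, 0.0), 0.0)
top rect 5828 ((0.0018798448145389557, -3.129243850708008e-05), (0.05492936819791794, 0.07046989351511002), 89.99453735351562)
plane(tilt x,y; h) [-0.00212726  0.00036553 -0.01222186]
lug 481 [[0.0401, -0.0115, 0.0324], [0.0437, -0.002, 0.0337], [0.0468, 0.0079, 0.0363]]
hole 42 [ 0.04151663 -0.00174204  0.03364233]
post px 15 [0.56241377 0.24562874 0.01825164]
lever grip z [0.02938801 0.03102985]
side 189 [[-0.039, -0.0346], [0.0317, 0.0353]] 0.0824701680084231
scene 117 [[-0.023, -0.033], [0.033, 0.0342]] 0.08304643959883085
```

View pics/w8.png

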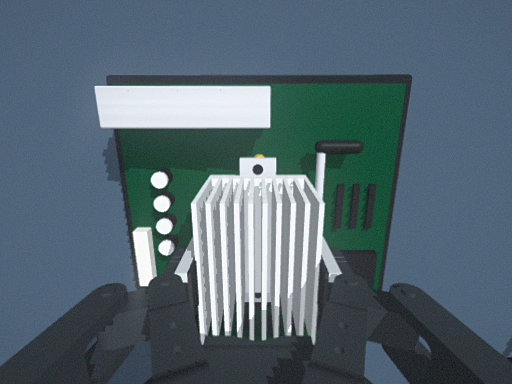

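Lug hole at (258,169) sits over the post, which just peeks out at (259,157) beyond the lug; lever is down at (320,170). The side and scene views put the cooler's y extent at ±35 mm about the lid, with its top at 0.083 (underside ≈ 10 mm above the lid). Handing in.

```bash
python3 -c "
from rig import bot
bot.hand_in()
s=bot.observe();print(s['time_s'],s['eef_pos'],s['finger_gap'])"
```

```text
the job is handed in; nothing more can be done
the job is handed in; nothing more can be done
```

I latched the lever, then lifted the cooler over the memory modules. I handed the job in at about 13 s with the gripper holding the cooler over the processor. The hand-in reports no verdict, so what follows rests on my own last checks:

- **Lever:** level, with the top of its grip at about 31 mm world height. The expected height when latched is 30 mm.
- **Centring:** within about 1–2 mm of the lid centre. The wrist camera put the lug hole over the +y post. The side and scene views showed the cooler's y extent about even around the lid (−35 to +35 mm and −33 to +34 mm).
- **Height and attitude:** the underside was about 10 mm above the lid, yaw was within about 0.2° of the board, and tilt was below 0.005 rad.
- **Grip:** the fingers held at 53 mm and carried a steady 2.5–3 N. No contact force showed while carrying it across or lowering it.

**Disagreements:**
- The cooler's offset along the jaws' width came out at 1.3 to 3.6 mm in different wrist pictures, which is about the calibration error. I used a middle value.
- The side and scene views did not give a usable x extent because the fingers were in the way. The x centring rests on the wrist camera alone.

I did not go near the fan, dish or screwdriver, and I took no separate measurement of them at the end.

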